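# Find the tired pad on the label press

## Task

One of the three spring-mounted pads on the label press has gone soft. Going along the row from the robot's left to its right, press each pad well down with the fingertips to feel its springs, then push the tag behind the softest pad all the way down to mark that station out of use. Leave the other two tags up, press gently without forcing anything, and do not pick up or shift anything lying around.

Things in the scene. Friction and masses are not known exactly. Their poses are not given: they have to be found in the camera images.
- bed: the label press's flat dark steel bed, 196 mm (its x) by 370 mm (its y), top face 14 mm above the bench, lying fixed on the bench, with a low bar pull along its near edge. It carries three identical stations in a row along its y, 115 mm apart. Origin on the bench under the middle station's pad; x points away from the robot (within about 0.3 rad), y to the robot's left
- station_a: one of three stations that look the same: aluminium base plate 168 by 96 mm and 10 mm thick, bolted to the bed, with a spring-mounted pad and, behind the pad (on the +x side, away from the robot), a hinged steel tag. Origin under the pad's centre on the bed's top; x points away from the robot, towards the tag. Any of the three can stand left, in the middle or right
- pad_a_top (a point): centre of the top face of station_a's pad: a square 80 by 80 mm dark rubber face, level, 77 mm above the bench when free (to within half a millimetre)
- pad_a (a joint): how far this pad is pressed down, m: 0 free, 0.016 at its bottom stop. Moves straight down against coil springs and comes back up by itself. The force starts at about 1 N and rises evenly; at full travel the stiffest takes 13 N; the softest pad needs about half the force of either other one for the same depth
- tag_a_edge (a point): middle of the free edge of station_a's tag: steel plate with a blank card face, 36 mm wide, 3 mm thick, with a 6 mm rolled free edge 54 mm from its hinge. Hinge line along y, 62 mm behind the pad's centre, 58 mm above the bench. Raised, it slopes up away from the pad, free edge 76 to 84 mm above the bench, 47 to 51 mm behind the hinge; fully down it slopes down away from the pad, free edge 34 mm above the bench, 49 mm behind the hinge
- tag_a (a joint): angle by which this tag has been pushed down, rad: 0 to 0.15 raised at the start (0 is 29 degrees above level), 0.95 fully down against its stop (26 degrees below level). A stiff hinge (2 to 5 N straight down at the free edge) keeps it where it is left. Pushing straight down on the free edge swings it all the way
- station_b: one of three stations that look the same: aluminium base plate 168 by 96 mm and 10 mm thick, bolted to the bed, with a spring-mounted pad and, behind the pad (on the +x side, away from the robot), a hinged steel tag. Origin under the pad's centre on the bed's top; x points away from the robot, towards the tag. Any of the three can stand left, in the middle or right
- pad_b_top (a point): centre of the top face of station_b's pad: a square 80 by 80 mm dark rubber face, level, 77 mm above the bench when free (to within half a millimetre)
- pad_b (a joint): how far this pad is pressed down, m: 0 free, 0.016 at its bottom stop. Moves straight down against coil springs and comes back up by itself. The force starts at about 1 N and rises evenly; at full travel the stiffest takes 13 N; the softest pad needs about half the force of either other one for the same depth
- tag_b_edge (a point): middle of the free edge of station_b's tag: steel plate with a blank card face, 36 mm wide, 3 mm thick, with a 6 mm rolled free edge 54 mm from its hinge. Hinge line along y, 62 mm behind the pad's centre, 58 mm above the bench. Raised, it slopes up away from the pad, free edge 76 to 84 mm above the bench, 47 to 51 mm behind the hinge; fully down it slopes down away from the pad, free edge 34 mm above the bench, 49 mm behind the hinge
- tag_b (a joint): angle by which this tag has been pushed down, rad: 0 to 0.15 raised at the start (0 is 29 degrees above level), 0.95 fully down against its stop (26 degrees below level). A stiff hinge (2 to 5 N straight down at the free edge) keeps it where it is left. Pushing straight down on the free edge swings it all the way
- station_c: one of three stations that look the same: aluminium base plate 168 by 96 mm and 10 mm thick, bolted to the bed, with a spring-mounted pad and, behind the pad (on the +x side, away from the robot), a hinged steel tag. Origin under the pad's centre on the bed's top; x points away from the robot, towards the tag. Any of the three can stand left, in the middle or right
- pad_c_top (a point): centre of the top face of station_c's pad: a square 80 by 80 mm dark rubber face, level, 77 mm above the bench when free (to within half a millimetre)
- pad_c (a joint): how far this pad is pressed down, m: 0 free, 0.016 at its bottom stop. Moves straight down against coil springs and comes back up by itself. The force starts at about 1 N and rises evenly; at full travel the stiffest takes 13 N; the softest pad needs about half the force of either other one for the same depth
- tag_c_edge (a point): middle of the free edge of station_c's tag: steel plate with a blank card face, 36 mm wide, 3 mm thick, with a 6 mm rolled free edge 54 mm from its hinge. Hinge line along y, 62 mm behind the pad's centre, 58 mm above the bench. Raised, it slopes up away from the pad, free edge 76 to 84 mm above the bench, 47 to 51 mm behind the hinge; fully down it slopes down away from the pad, free edge 34 mm above the bench, 49 mm behind the hinge
- tag_c (a joint): angle by which this tag has been pushed down, rad: 0 to 0.15 raised at the start (0 is 29 degrees above level), 0.95 fully down against its stop (26 degrees below level). A stiff hinge (2 to 5 N straight down at the free edge) keeps it where it is left. Pushing straight down on the free edge swings it all the way
- tape_roll: amber roll of heat tape, 80 mm across, 20 mm high, lying flat on the bench near the bed; origin at the centre of its underside. To be left alone
- scissors: scissors with green handles, about 175 mm long, lying flat on the bench near the bed; origin near the pivot. To be left alone
- cleaner: small white bottle, 48 mm across, 110 mm high, standing on the bench near the bed; origin at the centre of its underside. To be left alone
- squeegee: flat grey squeegee with a rubber edge, 100 by 70 mm, 10 mm high, lying on the bench near the bed; origin under its middle. To be left alone

How it is judged:
By the outcome, as a careful person would: the job done as asked, in the order asked, and still so for the second after the job is handed in, with the robot touching nothing.
It also fails if it takes over 48 s, if anything falls off the work surface, if the arm or the gripper's body presses on something with over 40 N, if the wrist force passes 120 N, or if a joint passes its speed limit or range.

## Robot

A 6-joint arm with a two-finger parallel gripper is mounted at the origin on the work surface. World frame = base frame: x ahead of the robot, y to its left, z up, the work surface at z = 0. Lengths are in mm, angles in rad, forces in N, time in s.
With the tool pointing down it reaches from about 275 to 750 mm from the base axis. Payload 10.2 kg.
Tool frame: the origin (TCP) lies between the finger pads; the fingertips stand 17 mm ahead of it and the grasp point (between the pads) lies 2 mm behind it; y points along the fingers, x is the direction in which the jaws open and shut, and the axes are right-handed (so a half turn about y gives the same grasp; the last joint's range is limited). The gripper opens to 85 mm and grips with 20 to 120 N. Pads are 22 mm wide; open, the fingers measure 114 mm over their backs; the gripper's body (76 mm by 85 mm) begins 54 mm behind the grasp point. The pads swing forward as they close: fully open they stand 13 mm farther back than shut.
Start: joints at [-0.223, 0.313, 1.498, -0, 1.331, -0.223], TCP at [525.006, -0.014, 248.294] pointing down, gripper open.
Joint ranges: [-2.94, 2.94], [-0.97, 2.17], [0.19, 2.56], [-1.23, 4.37], [0.02, 3.11], [-2.88, 2.88]. Speed limits (rad/s): [2.39, 2.39, 3.01, 3.14, 3.14, 3.14].

## Interface

Orientations are given as a unit quaternion [w, x, y, z].
In Python, from rig import ctrl gives the robot as it stands.
- The arm moves only by the tool jog_arm, never from a script. Its argument "targets" is a list of rows, each an object with "offset": the shift along the tool's x, y, z in m, a list of three; "yaw": the turn about the tool's y in rad. In form: [{"offset": [dx, dy, dz], "yaw": yaw}, ...]. A call has 1 to 12 rows; each row is the pose to reach, as a shift and turn from the pose measured when the call began, along the tool's axes at that moment; what a row does not reach only later rows make up. A row lasts 1/12 s, in which the tool goes at most 41.7 mm and 7.16 degrees, less where a joint would pass 70% of its speed; a pose out of reach is approached as far as the arm can. A call with a gripper value outside its range is refused whole. "fingers" is the finger opening in m, from 0 to 0.0854, set as the call begins (left out, the last holds). The fingers move at their own pace and stop on an object; "grip_force" is the grip in N (left out, the last holds). Time passes only in rows, so rows that repeat a pose let the fingers close. It gives the time, the measured TCP pose, the force and the opening at its end, in the units of the state.
- ctrl.sense(): the state, without advancing time (a new reading comes with each control period).
- ctrl.capture(name): name is "scene" or "side" or "wrist"; returns a dict with "img" (384x512x3 uint8, red, green, blue), "intrinsics" (3x3 intrinsics, pixels), "T" (4x4, takes a point from camera to world coordinates); the wrist camera has in their place "mount" (4x4, takes a point from camera to tool coordinates, whose origin is the TCP and whose axes are the tool frame's). Camera axes: x right, y up, looking along -z (the intrinsics and any distortion apply to the point x, -y, -z); pixel columns grow to the right and rows downward; lengths in mm; the calibration is good to about 2 mm. A picture is of the moment at which its call begins: read the wrist's pose just before it. There is no depth.
- ctrl.finish_job(): hands the job in, once; it reports no verdict.
Trained networks look in the newest picture that a camera, given by its name, has taken for a name from the list of things; names that differ only in an ending like _2 or _b are one class to them, and where a whole thing is asked for, a point or a joint stands for the part that bears it (a point fixed in the world has none). Each returns a list of dicts, best first, with "score" (0 to 1); they miss things now and then, are a little off and sometimes report something else, mostly with a low value. They report only what shows in the picture. A call takes as long as a camera call.
- ctrl.boxes_of(camera, target): "box" ([left, top, right, bottom] in pixels, round what is visible of it).
- ctrl.regions_of(camera, target): "region" (384x512 bool, what is visible of it) and "box" ([left, top, right, bottom] in pixels, round what is visible of it).
The state is a dict: "time_s": time; "joints": joint angles; "dq": joint speeds; "tau": joint torques, N m; "eef_pos": TCP position; "ee_rot": TCP orientation; "force": force on the tool from outside, world axes, zero at the start; "wrist_torque": the same for the moment, N m; "grip_width": opening from 0.0 (shut) to 1.0 (fully open).
Only numpy, scipy, OpenCV 4.12 (cv2) and the standard library are available. Lean on these libraries where they do the work, as an engineer would, in place of code of your own. Each camera call takes 0.05 s, during which the arm holds its last target.

## Working session

There is one attempt and no reset: what is moved stays moved. The work goes in short steps, Python scripts to look and compute and a tool call to move; the robot and the scene stay as the last step left them, time stands still between calls to the robot, and variables do not carry over. Pictures are saved under pics/ and viewed, and the job is handed in when it is done.

Besides the shell and the picture viewer there is one more tool, called after ">>>" in YAML: its name, and indented under it one key for each argument. jog_arm: Moves the arm, as the interface text tells. Its arguments: {"type":"object","properties":{"targets":{"type":"array"},"fingers":{"type":"number"},"grip_force":{"type":"number"}},"required":["targets"]}

```bash
mkdir -p pics && cat > h.py <<'E'
import numpy as np, cv2
from rig import ctrl
def cap(n,f):
    d=ctrl.capture(n); cv2.imwrite('pics/'+f,d['img'][:,:,::-1]); return d
E
python3 - <<'E'
from h import *
np.set_printoptions(precision=4,suppress=True)
s=ctrl.sense(); print({k:np.round(v,3) for k,v in s.items()})
for n in('scene','side','wrist'):
    d=cap(n,n+'0.png'); print(n,d['intrinsics'],d.get('T',d.get('mount')),[k for k in d])
    for t in('pad_a_top','tag_a_edge','bed'):
        for r in ctrl.boxes_of(n,t): print(n,t,round(r['score'],2),np.round(r['box'],1))
E
```

```text
{'time_s': np.float64(0.0), 'joints': array([-0.223,  0.313,  1.498, -0.   ,  1.331, -0.223]), 'dq': array([-0.   , -0.001, -0.001,  0.   ,  0.   , -0.   ]), 'tau': array([ -0.001, -41.226, -25.974,  -0.   ,   0.004,  -0.   ]), 'eef_pos': array([524.769,   0.023, 247.727]), 'ee_rot': array([ 0.707, -0.707,  0.   ,  0.   ]), 'force': array([-0.206,  0.116,  0.681]), 'wrist_torque': array([ 0.026, -0.018,  0.001]), 'grip_width': np.float64(1.001)}
scene [[407.4118   0.     249.6778]
 [  0.     407.4118 191.7672]
 [  0.       0.       1.    ]] [[   0.7827   -0.5312    0.3242  955.3839]
 [   0.6223    0.6686   -0.407  -438.7844]
 [  -0.0005    0.5204    0.8539 1063.4663]
 [   0.        0.        0.        1.    ]] ['img', 'intrinsics', 'T']
scene pad_a_top 0.65 [243.6 137.5 268.1 169.3]
scene tag_a_edge 0.62 [267.  164.4 288.2 173.9]
scene bed 0.75 [176.4 151.  304.  261.8]
side [[498.6064   0.     259.7493]
 [  0.     498.6064 190.4525]
 [  0.       0.       1.    ]] [[   0.9013    0.2202   -0.3731  101.2344]
 [  -0.4332    0.465    -0.7721 -936.5875]
 [   0.0035    0.8575    0.5145  714.0397]
 [   0.        0.        0.        1.    ]] ['img', 'intrinsics', 'T']
side pad_a_top 0.62 [196.2 165.6 238.4 189.4]
side tag_a_edge 0.7 [240.8 157.2 262.2 177.1]
side tag_a_edge 0.25 [230.9 198.7 311.2 253.1]
side bed 0.86 [189.7 170.3 319.3 265.9]
wrist [[334.5506   0.     251.2203]
 [  0.     334.5506 193.2307]
 [  0.       0.       1.    ]] [[   1.        0.0006   -0.0005   -0.1186]
 [  -0.0007    0.2997   -0.954  -125.2681]
 [  -0.0004    0.954     0.2997   76.4813]
 [   0.        0.        0.        1.    ]] ['img', 'intrinsics', 'mount']
wrist pad_a_top 0.7 [168.3   1.7 271.4  49.5]
wrist tag_a_edge 0.74 [292.4   0.  367.6  14.5]
wrist bed 0.66 [133.3   0.  367.3 282.5]
```

View images.

View pics/scene0.png

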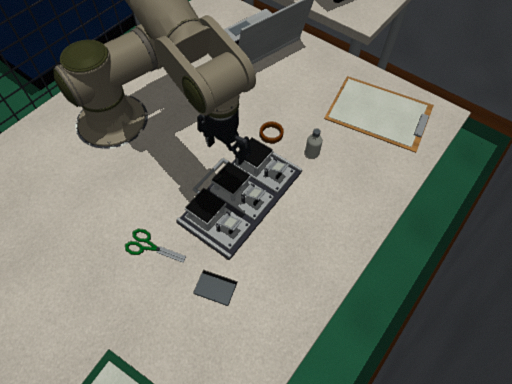

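View pics/side0.png

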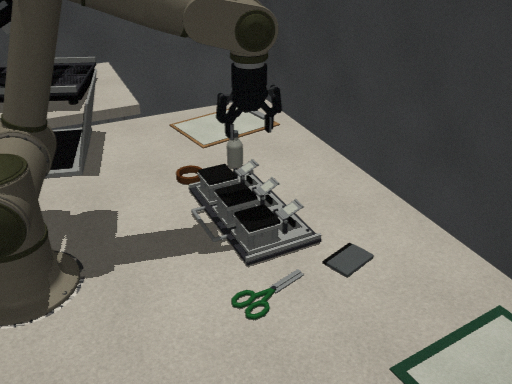

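View pics/wrist0.png

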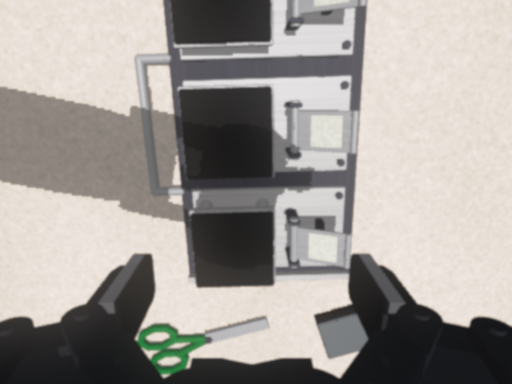

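```bash
cat >> h.py <<'E'
from scipy.spatial.transform import Rotation as R
def Tw(d,s=None):
    if 'T' in d: return d['T']
    s=s or ctrl.sense(); M=np.eye(4); q=s['ee_rot']; M[:3,:3]=R.from_quat([q[1],q[2],q[3],q[0]]).as_matrix(); M[:3,3]=s['eef_pos']
    return M@d['mount']
def ray(px,d,z,T):
    K=d['intrinsics']; v=np.array([(px[0]-K[0,2])/K[0,0],-(px[1]-K[1,2])/K[1,1],-1.]); w=T[:3,:3]@v
    return T[:3,3]+w*(z-T[2,3])/w[2]
def proj(p,d,T):
    K=d['intrinsics']; c=T[:3,:3].T@(np.asarray(p)-T[:3,3]); return K[0,0]*c[0]/-c[2]+K[0,2], K[1,1]*-c[1]/-c[2]+K[1,2]
E
python3 - <<'E'
from h import *
np.set_printoptions(precision=1,suppress=True)
s=ctrl.sense()
d=ctrl.capture('wrist');T=Tw(d,s)
g=cv2.cvtColor(d['img'],cv2.COLOR_RGB2GRAY)
for (cx,cy) in((222,15),(225,132),(233,248)):
    m=(g<22).astype(np.uint8); m=cv2.morphologyEx(m,cv2.MORPH_OPEN,np.ones((9,9)))
    n,l,st,ce=cv2.connectedComponentsWithStats(m)
    k=l[cy,cx]; mm=(l==k).astype(np.uint8); c=max(cv2.findContours(mm,0,1)[0],key=len)
    r=cv2.minAreaRect(c); print('px',st[k],r)
    b=cv2.boxPoints(r); W=np.array([ray(p,d,77,T) for p in b]); print(W[:,:2].tolist(),'ctr',W.mean(0),'sides',np.linalg.norm(W-np.roll(W,1,0),axis=1))
for n in('scene','side'):
    d=ctrl.capture(n);T=Tw(d)
    for t in('pad_a_top','tag_a'):
        for r in ctrl.regions_of(n,t):
            ys,xs=np.nonzero(r['region']); print(n,t,round(r['score'],2),np.round(r['box']),'c',ray((xs.mean(),ys.mean()),d,77,T))
d=ctrl.capture('wrist')
for t in('pad_a_top','tag_a_edge','tag_a'):
    for r in ctrl.boxes_of('wrist',t): print(t,round(r['score'],2),np.round(r['box']))
E
```

```text
px [     0      0    512    384 195556] ((255.49996948242188, 191.49996948242188), (510.99993896484375, 382.99993896484375), -0.0)
[[241.09578059604814, -241.26819115342363], [327.6224490899306, 142.6517962836391], [729.504423007743, 142.54242511247222], [818.8434617624567, -241.9013927926202]] ctr [529.3 -49.5  77. ] sides [577.7 393.5 401.9 394.7]
px [     0      0    512    384 195556] ((255.49996948242188, 191.49996948242188), (510.99993896484375, 382.99993896484375), -0.0)
[[241.09578059604814, -241.26819115342363], [327.6224490899306, 142.6517962836391], [729.504423007743, 142.54242511247222], [818.8434617624567, -241.9013927926202]] ctr [529.3 -49.5  77. ] sides [577.7 393.5 401.9 394.7]
px [     0      0    512    384 195556] ((255.49996948242188, 191.49996948242188), (510.99993896484375, 382.99993896484375), -0.0)
[[241.09578059604814, -241.26819115342363], [327.6224490899306, 142.6517962836391], [729.504423007743, 142.54242511247222], [818.8434617624567, -241.9013927926202]] ctr [529.3 -49.5  77. ] sides [577.7 393.5 401.9 394.7]
scene pad_a_top 0.77 [242. 138. 271. 167.] c [513.8 152.9  77. ]
scene tag_a 0.49 [265. 160. 289. 172.] c [586.8 150.4  77. ]
scene tag_a 0.46 [218. 212. 244. 230.] c [597.1 -77.1  77. ]
side pad_a_top 0.68 [196. 168. 239. 192.] c [494.5 134.1  77. ]
side tag_a 0.86 [275. 202. 303. 218.] c [587.4 -87.5  77. ]
side tag_a 0.6 [233. 160. 259. 178.] c [583.7 143.1  77. ]
side tag_a 0.51 [253. 178. 279. 197.] c [588.   29.9  77. ]
pad_a_top 0.6 [168.   3. 271.  50.]
tag_a_edge 0.85 [291.   0. 368.  11.]
tag_a 0.86 [289.   0. 368.  14.]
tag_a 0.8 [293. 224. 353. 270.]
tag_a 0.73 [290. 108. 360. 154.]
```

```bash
python3 - <<'E'
from h import *
np.set_printoptions(precision=1,suppress=True)
g=cv2.imread('pics/wrist0.png',0)
print(g[132,225],g[10,220],g[248,233],g[182,225], g[132,170:195], g[132,265:285])
s=ctrl.sense()
d=ctrl.capture('wrist');T=Tw(d,s)
from scipy import ndimage
for (cx,cy) in((222,15),(225,132),(233,248)):
    m=np.zeros((386,514),np.uint8); cv2.floodFill(g.copy(),m,(cx,cy),255,4,4,4|cv2.FLOODFILL_FIXED_RANGE|cv2.FLOODFILL_MASK_ONLY|(1<<8))
    m=cv2.morphologyEx(m[1:-1,1:-1],cv2.MORPH_OPEN,np.ones((9,9)))
    c=max(cv2.findContours(m,0,1)[0],key=len)
    b=cv2.boxPoints(cv2.minAreaRect(c)); W=np.array([ray(p,d,77,T) for p in b]); print(b.tolist(),'\n',W[:,:2].tolist(),'ctr',W.mean(0),'sides',np.linalg.norm(W-np.roll(W,1,0),axis=1))
E
```

```text
28 40 35 51 [136 136 137 136 131 112  82  60  56  57  57  59  56  45  38  37  37  37
  36  36  36  35  35  34  34] [ 37  38  38  40  40  43  58  83 105 119 135 160 187 205 218 222 222 222
 223 222]
[[193.0, 0.0], [252.0, 0.0], [252.0, 33.0], [193.0, 33.0]] 
 [[479.31016814269304, 142.61021934068168], [525.7045727978156, 142.59858109731223], [525.7120042793415, 118.9538450570385], [478.06812892219386, 118.9680677280936]] ctr [502.2 130.8  77. ] sides [23.7 46.4 23.6 47.6]
[[197.1796112060547, 125.02931213378906], [257.7452087402344, 122.86625671386719], [259.63311767578125, 175.72740173339844], [199.0675048828125, 177.8904571533203]] 
 [[477.87109648395545, 45.760122143763695], [530.7415754953493, 47.59361037609405], [532.726774624216, 0.08348301192944518], [477.2731057065697, -1.9295213147029813]] ctr [504.7  22.9  77. ] sides [47.7 52.9 47.6 55.5]
[[205.0, 213.0], [270.0, 213.0], [270.0, 262.0], [205.0, 262.0]] 
 [[481.2707952448528, -36.27277833889056], [542.8016391594762, -36.310404469264654], [543.6561810415905, -88.2914641036784], [479.0990415871487, -88.2452227712571]] ctr [511.7 -62.3  77. ] sides [52.  61.5 52.  64.6]
```

```bash
python3 - <<'E'
from h import *
g=cv2.imread('pics/wrist0.png')
c=g[0:300,130:380]; c=np.clip(c.astype(float)*1.6+10,0,255).astype(np.uint8)
cv2.imwrite('pics/wz.png',cv2.resize(c[:, :],None,fx=2,fy=2,interpolation=3))
E
```

```text
(no output)
```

View pics/wz.png

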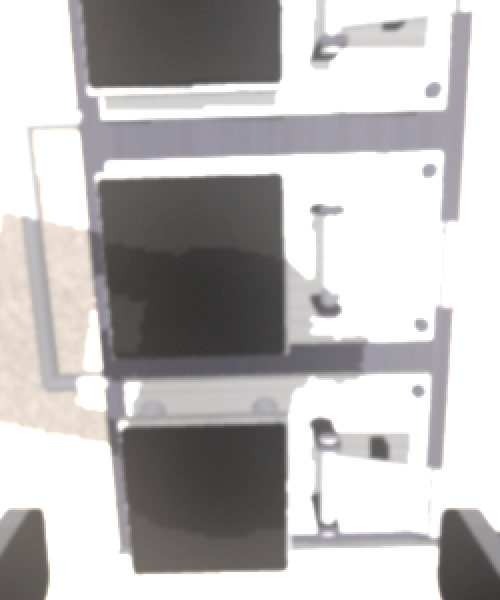

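```bash
python3 - <<'E'
from h import *
from scipy.optimize import least_squares
np.set_printoptions(precision=2,suppress=True)
s=ctrl.sense(); d=ctrl.capture('wrist');T=Tw(d,s)
obs=[(0,-40,40,179,89),(0,40,40,270.5,87.5),(0,40,-40,273,177),(0,-40,-40,186,179),
(-115,-40,40,192,212.5),(-115,40,40,273,211.5),(-115,40,-40,273.5,285),(-115,-40,-40,197,286.5),(115,-40,-40,174,43),(115,40,-40,270.5,40.5)]
def w(p,x,y,z): c,sn=np.cos(p[2]),np.sin(p[2]); return [p[0]+c*x-sn*y,p[1]+sn*x+c*y,z]
f=lambda p:np.array([np.array(proj(w(p,u,o+v,77),d,T))-[a,b] for o,u,v,a,b in obs]).ravel()
r=least_squares(f,[505,22,0]); p=r.x; print(p,r.fun.reshape(-1,2))
np.save('bed.npy',p)
for o in(115,0,-115): print('pad',w(p,0,o,77),'tag hinge',w(p,62,o,58),'edge',w(p,111,o,80))
for n in('scene','side','wrist'):
    d=ctrl.capture(n);T=Tw(d,s); im=cv2.resize(d['img'][:,:,::-1],None,fx=3,fy=3,interpolation=cv2.INTER_CUBIC)
    def L(pts,col):
        q=np.array([(np.array(proj(w(p,*k),d,T))+.5)*3 for k in pts]).astype(int); cv2.polylines(im,[q],True,col,1,cv2.LINE_AA)
    for o in(115,0,-115):
        L([(-40,o-40,77),(40,o-40,77),(40,o+40,77),(-40,o+40,77)],(0,0,255))
        L([(62,o-18,58),(111,o-18,80),(111,o+18,80),(62,o+18,58)],(0,255,0))
    L([(-71,-185,14),(125,-185,14),(125,185,14),(-71,185,14)],(255,0,0))
    q=np.array(proj(w(p,20,0,50),d,T))*3; x,y=int(max(0,q[0]-300)),int(max(0,q[1]-280)); cv2.imwrite(f'pics/o_{n}.png',im[y:y+560,x:x+640])
E
```

```text
[504.08  37.86   0.03] [[-1.37 -1.01]
 [ 1.75 -2.59]
 [ 0.32 -0.25]
 [ 0.08  0.39]
 [-2.62  2.53]
 [ 0.73  1.06]
 [ 1.09  1.14]
 [-0.85  1.78]
 [-0.54 -0.05]
 [ 1.23 -0.87]]
pad [np.float64(500.5599979120939), np.float64(152.80256454059543), 77] tag hinge [np.float64(562.5309129027426), np.float64(154.70143136631015), 58] edge [np.float64(611.5079263630938), np.float64(156.20214869631053), 80]
pad [np.float64(504.0820896049519), np.float64(37.85651254181167), 77] tag hinge [np.float64(566.0530045956006), np.float64(39.7553793675264), 58] edge [np.float64(615.0300180559518), np.float64(41.25609669752676), 80]
pad [np.float64(507.6041812978099), np.float64(-77.08953945697209), 77] tag hinge [np.float64(569.5750962884586), np.float64(-75.19067263125736), 58] edge [np.float64(618.5521097488098), np.float64(-73.689955301257), 80]
```

View pics/o_scene.png

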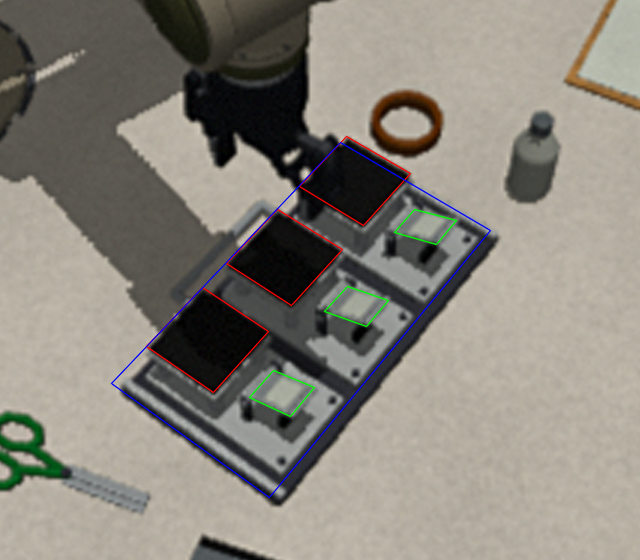

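View pics/o_side.png

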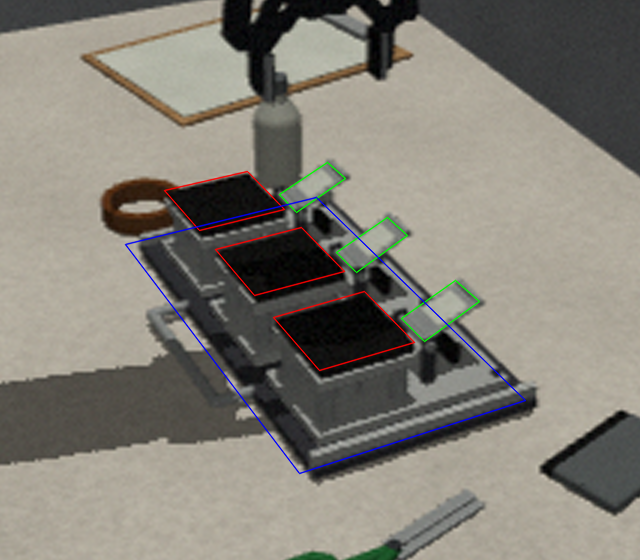

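View pics/o_wrist.png

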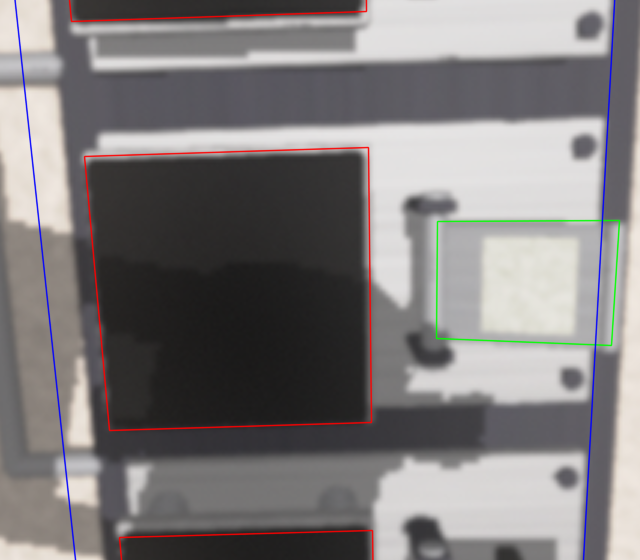

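>>> jog_arm:
  targets:
    - {"offset": [-0.002, 0.004, 0.013], "yaw": 0}
    - {"offset": [-0.004, 0.014, 0.03], "yaw": 0}
    - {"offset": [-0.007, 0.026, 0.048], "yaw": 0}
    - {"offset": [-0.01, 0.04, 0.066], "yaw": 0}
    - {"offset": [-0.013, 0.056, 0.086], "yaw": 0}
    - {"offset": [-0.016, 0.074, 0.106], "yaw": 0}
    - {"offset": [-0.019, 0.09, 0.124], "yaw": 0}
    - {"offset": [-0.022, 0.104, 0.14], "yaw": 0}
    - {"offset": [-0.0235, 0.116, 0.149], "yaw": 0}
    - {"offset": [-0.0245, 0.124, 0.153], "yaw": 0}
    - {"offset": [-0.0245, 0.128, 0.153], "yaw": 0}
    - {"offset": [-0.0245, 0.128, 0.153], "yaw": 0}
  fingers: 0.0
  grip_force: 20

```text
time_s: 2.4
eef_pos: [500.2, 153.0, 119.7]
ee_rot: [-0.707, 0.707, -0.0, -0.001]
force: [0.0, -0.7, -0.4]
grip_width: -0.005
```

```bash
python3 - <<'E'
from h import *
s=ctrl.sense(); print({k:np.round(s[k],3) for k in('time_s','eef_pos','ee_rot','force','grip_width')})
for n in('side','wrist'):
    d=cap(n,n+'1.png')
d=cv2.imread('pics/side1.png'); cv2.imwrite('pics/side1z.png',cv2.resize(d[80:280,140:340],None,fx=3,fy=3,interpolation=3))
E
```

```text
{'time_s': np.float64(2.4), 'eef_pos': array([500.166, 153.013, 119.687]), 'ee_rot': array([-0.707,  0.707, -0.   , -0.001]), 'force': array([ 0.047, -0.696, -0.369]), 'grip_width': np.float64(-0.005)}
```

View pics/side1z.png

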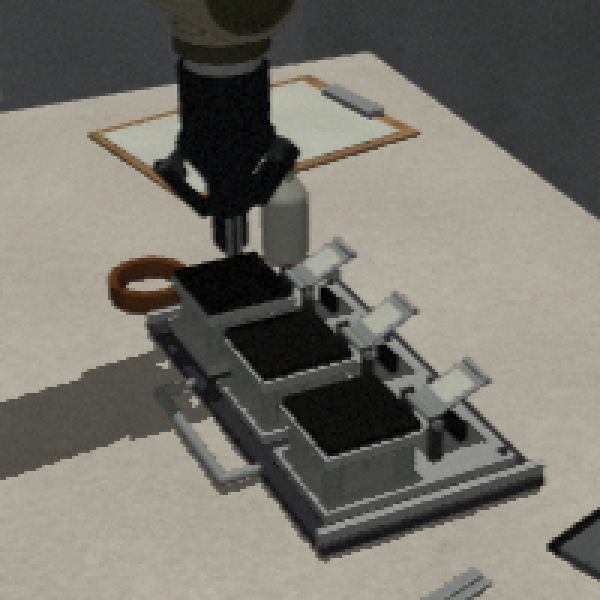

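View pics/wrist1.png

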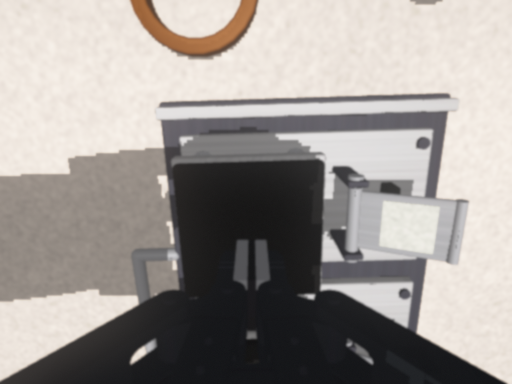

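>>> jog_arm:
  targets:
    - {"offset": [0, 0.005, 0], "yaw": 0}
    - {"offset": [0, 0.011, 0], "yaw": 0}
    - {"offset": [0, 0.017, 0], "yaw": 0}
    - {"offset": [0, 0.021, 0], "yaw": 0}
    - {"offset": [0, 0.023, 0], "yaw": 0}
    - {"offset": [0, 0.023, 0], "yaw": 0}

```text
time_s: 3.0
eef_pos: [500.7, 152.5, 97.2]
ee_rot: [-0.707, 0.707, -0.0, 0.0]
force: [-1.2, 0.3, -0.7]
grip_width: 0.002
```

>>> jog_arm:
  targets:
    - {"offset": [0, 0.001, 0], "yaw": 0}
    - {"offset": [0, 0.0025, 0], "yaw": 0}
    - {"offset": [0, 0.004, 0], "yaw": 0}
    - {"offset": [0, 0.0055, 0], "yaw": 0}
    - {"offset": [0, 0.007, 0], "yaw": 0}
    - {"offset": [0, 0.008, 0], "yaw": 0}
    - {"offset": [0, 0.009, 0], "yaw": 0}
    - {"offset": [0, 0.009, 0], "yaw": 0}
    - {"offset": [0, 0.009, 0], "yaw": 0}

```text
time_s: 3.75
eef_pos: [500.8, 152.5, 88.4]
ee_rot: [-0.707, 0.707, -0.0, 0.0]
force: [-0.4, -1.1, 4.8]
grip_width: -0.002
```

>>> jog_arm:
  targets:
    - {"offset": [0, 0.0015, 0], "yaw": 0}
    - {"offset": [0, 0.003, 0], "yaw": 0}
    - {"offset": [0, 0.0045, 0], "yaw": 0}
    - {"offset": [0, 0.006, 0], "yaw": 0}
    - {"offset": [0, 0.0065, 0], "yaw": 0}
    - {"offset": [0, 0.0065, 0], "yaw": 0}
    - {"offset": [0, 0.0065, 0], "yaw": 0}

```text
time_s: 4.33
eef_pos: [500.8, 152.5, 82.3]
ee_rot: [-0.707, 0.707, -0.0, 0.0]
force: [-1.8, -0.5, 8.1]
grip_width: 0.004
```

```bash
python3 - <<'E'
from h import *
for i in range(4):
    s=ctrl.sense(); print(np.round(s['force'],2),np.round(s['eef_pos'],2),np.round(s['wrist_torque'],3)); d=cap('side',f'side2_{i}.png')
d=cv2.imread('pics/side2_0.png'); cv2.imwrite('pics/side2z.png',cv2.resize(d[80:280,140:340],None,fx=3,fy=3,interpolation=3))
E
```

```text
[-1.82 -0.51  8.07] [500.83 152.54  82.33] [-0.054  0.469  0.013]
[-3.15 -1.27  8.92] [500.84 152.52  82.35] [-0.095  0.464  0.013]
[-3.4  -0.24  8.94] [500.84 152.53  82.36] [-0.057  0.443  0.024]
[-2.6  -0.28  8.72] [500.82 152.53  82.36] [-0.089  0.446 -0.046]
```

View pics/side2z.png

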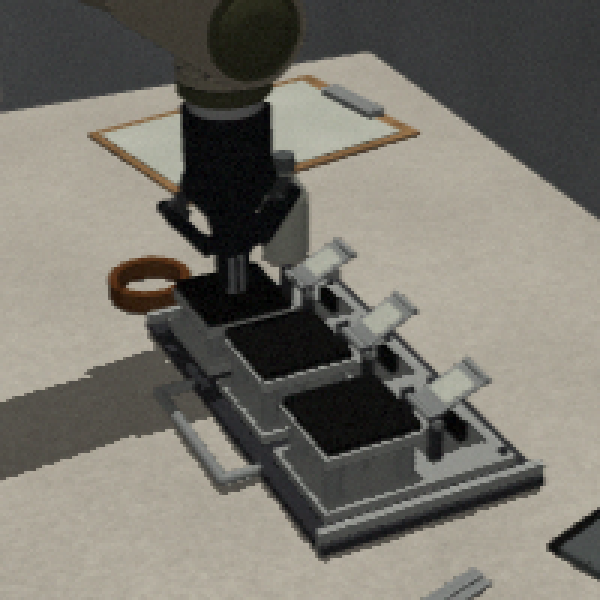

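>>> jog_arm:
  targets:
    - {"offset": [0, 0.001, 0], "yaw": 0}
    - {"offset": [0, 0.0018, 0], "yaw": 0}
    - {"offset": [0, 0.0018, 0], "yaw": 0}
    - {"offset": [0, 0.0018, 0], "yaw": 0}

```text
time_s: 4.87
eef_pos: [500.9, 152.5, 81.1]
ee_rot: [-0.707, 0.707, 0.0, 0.0]
force: [-2.3, -0.6, 9.5]
grip_width: -0.001
```

```bash
python3 - <<'E'
from h import *
F=[]
for i in range(5):
    s=ctrl.sense(); F.append(s['force']); ctrl.capture('side')
print(np.mean(F,0),s['eef_pos'])
E
```

```text
[-2.86581503 -0.60558887  9.43864076] [500.82619928 152.52650257  81.10330308]
```

>>> jog_arm:
  targets:
    - {"offset": [0, -0.002, 0], "yaw": 0}
    - {"offset": [0, -0.005, 0], "yaw": 0}
    - {"offset": [0, -0.01, 0], "yaw": 0}
    - {"offset": [0, -0.018, 0], "yaw": 0}
    - {"offset": [0, -0.028, 0], "yaw": 0}
    - {"offset": [0, -0.034, 0], "yaw": 0}
    - {"offset": [0, -0.036, 0], "yaw": 0}
    - {"offset": [0, -0.036, 0], "yaw": 0}

```text
time_s: 5.78
eef_pos: [501.0, 152.6, 117.7]
ee_rot: [-0.707, 0.707, 0.0, 0.001]
force: [0.8, 0.8, -0.9]
grip_width: -0.001
```

>>> jog_arm:
  targets:
    - {"offset": [0, 0, -0.008], "yaw": 0}
    - {"offset": [0.001, 0, -0.022], "yaw": 0}
    - {"offset": [0.001, 0, -0.04], "yaw": 0}
    - {"offset": [0.002, 0, -0.058], "yaw": 0}
    - {"offset": [0.002, 0, -0.076], "yaw": 0}
    - {"offset": [0.003, 0, -0.093], "yaw": 0}
    - {"offset": [0.003, 0, -0.107], "yaw": 0}
    - {"offset": [0.003, 0, -0.1147], "yaw": 0}
    - {"offset": [0.003, 0, -0.1147], "yaw": 0}
    - {"offset": [0.003, 0, -0.1147], "yaw": 0}

```text
time_s: 6.62
eef_pos: [503.8, 37.8, 117.5]
ee_rot: [0.707, -0.707, 0.0, -0.001]
force: [1.0, 1.3, 0.1]
grip_width: -0.001
```

>>> jog_arm:
  targets:
    - {"offset": [0, 0.005, 0], "yaw": 0}
    - {"offset": [0, 0.011, 0], "yaw": 0}
    - {"offset": [0, 0.017, 0], "yaw": 0}
    - {"offset": [0, 0.02, 0], "yaw": 0}
    - {"offset": [0, 0.021, 0], "yaw": 0}
    - {"offset": [0, 0.021, 0], "yaw": 0}

```text
time_s: 7.12
eef_pos: [503.7, 38.0, 96.1]
ee_rot: [0.707, -0.707, 0.0, -0.0]
force: [-0.6, 0.2, -0.2]
grip_width: -0.001
```

```bash
python3 - <<'E'
from h import *
F=[]
for i in range(3):
    s=ctrl.sense(); F.append(s['force']); d=cap('side','side3.png')
print(np.mean(F,0),s['eef_pos'],s['ee_rot'])
d=cv2.imread('pics/side3.png'); cv2.imwrite('pics/side3z.png',cv2.resize(d[80:280,140:340],None,fx=3,fy=3,interpolation=3))
E
```

```text
[-0.21562053  0.39643858 -0.03926572] [503.93078091  37.85870048  96.61487857] [ 7.07135698e-01 -7.07077309e-01 -8.79478955e-05 -8.80718889e-04]
```

View pics/side3z.png

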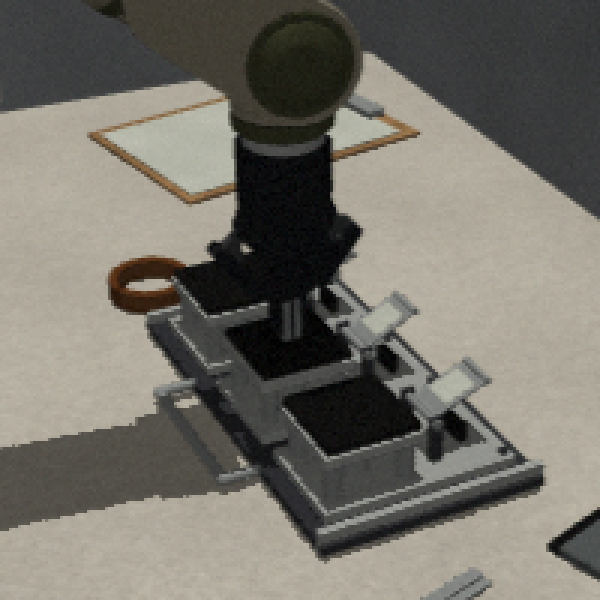

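Left pad gave 9.4 N at z 81.1. The fingers are over the middle pad; press to the same z.

>>> jog_arm:
  targets:
    - {"offset": [0, 0.0015, 0], "yaw": 0}
    - {"offset": [0, 0.003, 0], "yaw": 0}
    - {"offset": [0, 0.0045, 0], "yaw": 0}
    - {"offset": [0, 0.006, 0], "yaw": 0}
    - {"offset": [0, 0.0075, 0], "yaw": 0}
    - {"offset": [0, 0.0085, 0], "yaw": 0}
    - {"offset": [0, 0.0085, 0], "yaw": 0}
    - {"offset": [0, 0.0085, 0], "yaw": 0}

```text
time_s: 7.93
eef_pos: [504.1, 37.8, 88.4]
ee_rot: [0.707, -0.707, -0.0, -0.001]
force: [-0.3, 0.5, 5.1]
grip_width: 0.003
```

>>> jog_arm:
  targets:
    - {"offset": [0, 0.0015, 0], "yaw": 0}
    - {"offset": [0, 0.003, 0], "yaw": 0}
    - {"offset": [0, 0.0045, 0], "yaw": 0}
    - {"offset": [0, 0.006, 0], "yaw": 0}
    - {"offset": [0, 0.007, 0], "yaw": 0}
    - {"offset": [0, 0.007, 0], "yaw": 0}
    - {"offset": [0, 0.007, 0], "yaw": 0}

```text
time_s: 8.52
eef_pos: [504.2, 37.8, 82.0]
ee_rot: [-0.707, 0.707, 0.0, 0.001]
force: [-3.0, -0.9, 10.5]
grip_width: 0.002
```

```bash
python3 - <<'E'
from h import *
F=[]
for i in range(5):
    s=ctrl.sense(); F.append(s['force']); d=cap('side','side4.png')
print(np.mean(F,0),s['eef_pos'],s['ee_rot'])
E
```

```text
[-3.37082557  0.19389573  9.75060961] [504.18572006  37.803021    82.01065199] [-7.07053133e-01  7.07159397e-01  4.23339833e-04  1.12897887e-03]
```

>>> jog_arm:
  targets:
    - {"offset": [0, 0.001, 0], "yaw": 0}
    - {"offset": [0, 0.0015, 0], "yaw": 0}
    - {"offset": [0, 0.0015, 0], "yaw": 0}
    - {"offset": [0, 0.0015, 0], "yaw": 0}

```text
time_s: 9.1
eef_pos: [504.2, 37.8, 81.1]
ee_rot: [-0.707, 0.707, 0.001, 0.001]
force: [-2.8, 0.5, 10.7]
grip_width: -0.001
```

>>> jog_arm:
  targets:
    - {"offset": [0, -0.002, 0], "yaw": 0}
    - {"offset": [0, -0.005, 0], "yaw": 0}
    - {"offset": [0, -0.01, 0], "yaw": 0}
    - {"offset": [0, -0.018, 0], "yaw": 0}
    - {"offset": [0, -0.028, 0], "yaw": 0}
    - {"offset": [0, -0.034, 0], "yaw": 0}
    - {"offset": [0, -0.036, 0], "yaw": 0}
    - {"offset": [0, -0.036, 0], "yaw": 0}

```text
time_s: 9.77
eef_pos: [504.3, 37.8, 117.7]
ee_rot: [-0.707, 0.707, 0.001, 0.001]
force: [-0.4, 0.8, -0.6]
grip_width: 0.003
```

>>> jog_arm:
  targets:
    - {"offset": [0, 0, -0.008], "yaw": 0}
    - {"offset": [0.001, 0, -0.022], "yaw": 0}
    - {"offset": [0.001, 0, -0.04], "yaw": 0}
    - {"offset": [0.002, 0, -0.058], "yaw": 0}
    - {"offset": [0.002, 0, -0.076], "yaw": 0}
    - {"offset": [0.003, 0, -0.093], "yaw": 0}
    - {"offset": [0.003, 0, -0.107], "yaw": 0}
    - {"offset": [0.0035, 0, -0.115], "yaw": 0}
    - {"offset": [0.0035, 0, -0.115], "yaw": 0}
    - {"offset": [0.0035, 0, -0.115], "yaw": 0}

```text
time_s: 10.6
eef_pos: [507.5, -77.2, 117.5]
ee_rot: [-0.707, 0.707, 0.0, 0.002]
force: [0.7, 0.5, -0.8]
grip_width: 0.001
```

>>> jog_arm:
  targets:
    - {"offset": [0, 0.005, 0], "yaw": 0}
    - {"offset": [0, 0.011, 0], "yaw": 0}
    - {"offset": [0, 0.017, 0], "yaw": 0}
    - {"offset": [0, 0.02, 0], "yaw": 0}
    - {"offset": [0, 0.021, 0], "yaw": 0}
    - {"offset": [0, 0.021, 0], "yaw": 0}

```text
time_s: 11.1
eef_pos: [507.4, -77.0, 96.0]
ee_rot: [0.707, -0.707, -0.0, -0.001]
force: [-0.9, 0.2, 0.3]
grip_width: 0.002
```

```bash
python3 - <<'E'
from h import *
F=[]
for i in range(3):
    s=ctrl.sense(); F.append(s['force']); d=cap('side','side5.png')
print(np.mean(F,0),s['eef_pos'],s['ee_rot'])
d=cv2.imread('pics/side5.png'); cv2.imwrite('pics/side5z.png',cv2.resize(d[80:280,140:340],None,fx=3,fy=3,interpolation=3))
E
```

```text
[-0.09491554 -0.01432751 -0.11337889] [507.62225846 -77.17023718  96.5400703 ] [-7.07078436e-01  7.07133354e-01  5.00829149e-04  1.50133495e-03]
```

View pics/side5z.png

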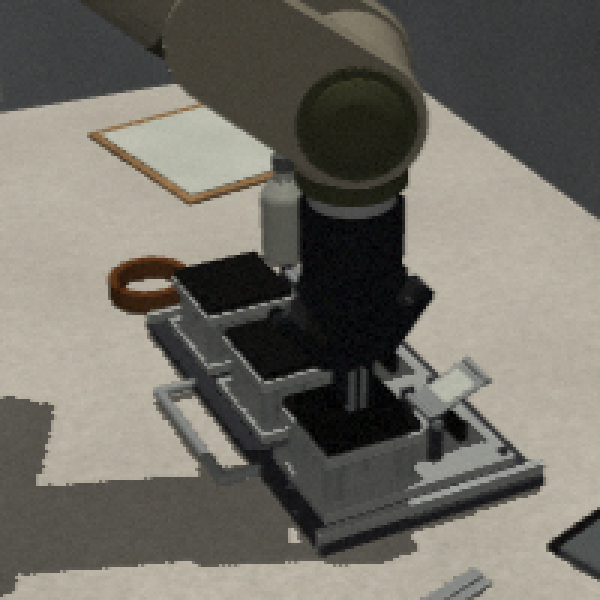

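The middle pad gave about 10.5 N at z 81.1, so the right pad should be the soft one. It still has to be pressed to confirm.

>>> jog_arm:
  targets:
    - {"offset": [0, 0.0015, 0], "yaw": 0}
    - {"offset": [0, 0.003, 0], "yaw": 0}
    - {"offset": [0, 0.0045, 0], "yaw": 0}
    - {"offset": [0, 0.006, 0], "yaw": 0}
    - {"offset": [0, 0.0075, 0], "yaw": 0}
    - {"offset": [0, 0.0085, 0], "yaw": 0}
    - {"offset": [0, 0.0085, 0], "yaw": 0}
    - {"offset": [0, 0.0085, 0], "yaw": 0}

```text
time_s: 11.92
eef_pos: [507.8, -77.3, 88.2]
ee_rot: [-0.707, 0.707, 0.001, 0.002]
force: [-0.0, -0.2, 2.0]
grip_width: -0.005
```

>>> jog_arm:
  targets:
    - {"offset": [0, 0.0015, 0], "yaw": 0}
    - {"offset": [0, 0.003, 0], "yaw": 0}
    - {"offset": [0, 0.0045, 0], "yaw": 0}
    - {"offset": [0, 0.006, 0], "yaw": 0}
    - {"offset": [0, 0.0073, 0], "yaw": 0}
    - {"offset": [0, 0.0073, 0], "yaw": 0}
    - {"offset": [0, 0.0073, 0], "yaw": 0}

```text
time_s: 12.5
eef_pos: [507.9, -77.3, 81.0]
ee_rot: [-0.707, 0.707, 0.001, 0.002]
force: [-1.4, 0.5, 4.9]
grip_width: 0.002
```

```bash
python3 - <<'E'
from h import *
F=[]
for i in range(5):
    s=ctrl.sense(); F.append(s['force']); d=cap('side','side6.png')
print(np.mean(F,0),s['eef_pos'],s['ee_rot'])
E
```

```text
[-0.65794027  0.41786955  4.95002449] [507.84080114 -77.30194502  80.99082746] [-7.06989373e-01  7.07221753e-01  6.58263363e-04  1.72785955e-03]
```

>>> jog_arm:
  targets:
    - {"offset": [0, -0.002, 0], "yaw": 0}
    - {"offset": [0, -0.005, 0], "yaw": 0}
    - {"offset": [0, -0.01, 0], "yaw": 0}
    - {"offset": [0, -0.018, 0], "yaw": 0}
    - {"offset": [0, -0.03, 0], "yaw": 0}
    - {"offset": [0, -0.042, 0], "yaw": 0}
    - {"offset": [0, -0.05, 0], "yaw": 0}
    - {"offset": [0, -0.052, 0], "yaw": 0}
    - {"offset": [0, -0.052, 0], "yaw": 0}

```text
time_s: 13.5
eef_pos: [507.8, -77.3, 133.4]
ee_rot: [-0.707, 0.707, 0.001, 0.002]
force: [0.2, -0.6, 0.3]
grip_width: -0.001
```

>>> jog_arm:
  targets:
    - {"offset": [0.01, 0, 0], "yaw": 0}
    - {"offset": [0.025, 0, 0], "yaw": 0}
    - {"offset": [0.042, 0, 0.001], "yaw": 0}
    - {"offset": [0.06, 0, 0.002], "yaw": 0}
    - {"offset": [0.078, 0, 0.003], "yaw": 0}
    - {"offset": [0.093, 0, 0.003], "yaw": 0}
    - {"offset": [0.105, 0, 0.0035], "yaw": 0}
    - {"offset": [0.113, 0, 0.0035], "yaw": 0}
    - {"offset": [0.116, 0, 0.0035], "yaw": 0}
    - {"offset": [0.116, 0, 0.0035], "yaw": 0}
    - {"offset": [0.116, 0, 0.0035], "yaw": 0}

```text
time_s: 14.42
eef_pos: [623.2, -73.9, 133.3]
ee_rot: [-0.707, 0.707, 0.0, 0.002]
force: [0.3, -0.6, -0.2]
grip_width: 0.0
```

```bash
python3 - <<'E'
from h import *
s=ctrl.sense(); print(s['force'],s['eef_pos'],s['ee_rot'],s['time_s'])
p=np.load('bed.npy')
def w(x,y,z): c,sn=np.cos(p[2]),np.sin(p[2]); return [p[0]+c*x-sn*y,p[1]+sn*x+c*y,z]
for n in('side','wrist','scene'):
    d=cap(n,n+'7.png'); T=Tw(d,s)
    im=cv2.resize(d['img'][:,:,::-1],None,fx=3,fy=3,interpolation=cv2.INTER_CUBIC)
    q=(np.array([proj(w(x,-115+y,z),d,T) for x,y,z in((62,-18,58),(111,-18,80),(111,18,80),(62,18,58))])+.5)*3
    cv2.polylines(im,[q.astype(int)],True,(0,255,0),1)
    x,y=int(max(0,q[:,0].mean()-300)),int(max(0,q[:,1].mean()-280)); cv2.imwrite(f'pics/{n}7z.png',im[y:y+560,x:x+640])
E
```

```text
[ 0.27609831 -0.55459538 -0.24097933] [623.23546556 -73.88499817 133.31297007] [-7.07011181e-01  7.07200539e-01  4.96784779e-04  1.52971659e-03] 14.4167
```

View pics/side7z.png

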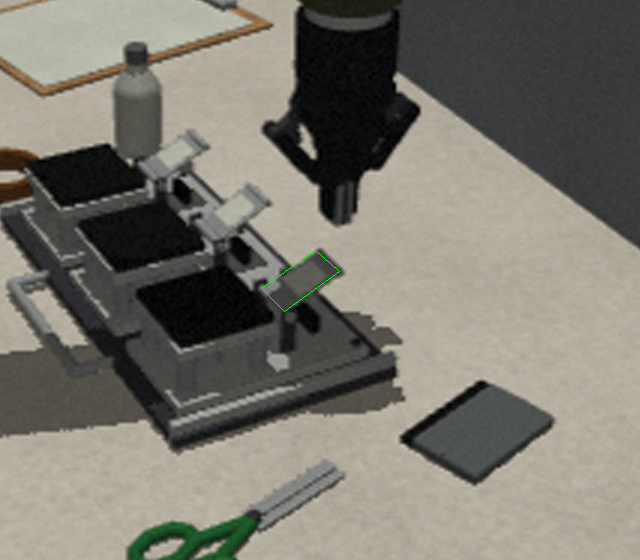

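View pics/wrist7z.png

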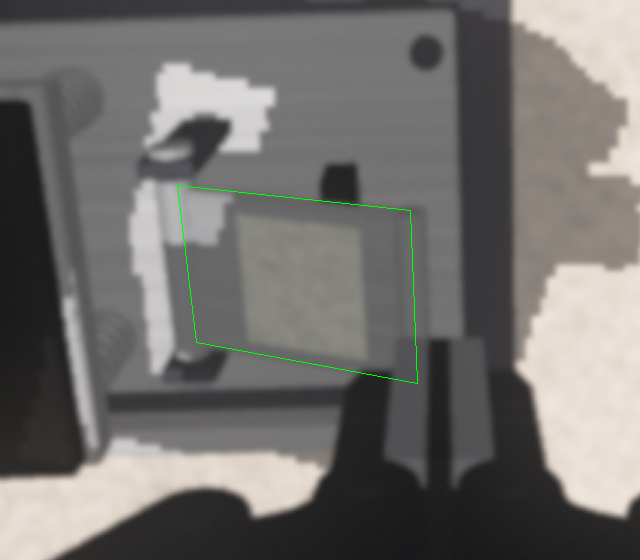

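View pics/scene7z.png

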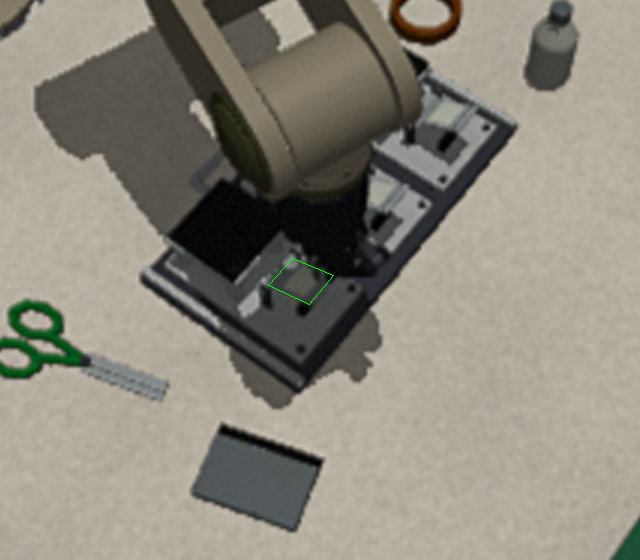

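>>> jog_arm:
  targets:
    - {"offset": [-0.001, 0.008, 0], "yaw": 0}
    - {"offset": [-0.001, 0.018, 0], "yaw": 0}
    - {"offset": [-0.001, 0.024, 0], "yaw": 0}
    - {"offset": [-0.001, 0.028, 0], "yaw": 0}
    - {"offset": [-0.001, 0.032, 0], "yaw": 0}
    - {"offset": [-0.001, 0.036, 0], "yaw": 0}
    - {"offset": [-0.001, 0.04, 0], "yaw": 0}
    - {"offset": [-0.001, 0.044, 0], "yaw": 0}
    - {"offset": [-0.001, 0.048, 0], "yaw": 0}
    - {"offset": [-0.001, 0.05, 0], "yaw": 0}
    - {"offset": [-0.001, 0.05, 0], "yaw": 0}

```text
time_s: 15.48
eef_pos: [622.2, -73.9, 83.3]
ee_rot: [-0.707, 0.707, 0.0, 0.002]
force: [-0.6, 0.1, 0.2]
grip_width: -0.001
```

```bash
python3 - <<'E'
from h import *
s=ctrl.sense(); print(s['force'],s['eef_pos'],s['ee_rot'],s['time_s'])
d=cap('side','side8.png')['img'][:,:,::-1]; cv2.imwrite('pics/side8z.png',cv2.resize(d[130:280,200:380],None,fx=4,fy=4,interpolation=3)[:600])
E
```

```text
[-0.5651644   0.14651461  0.16901663] [622.21714756 -73.9420088   83.26409644] [-7.07016286e-01  7.07195568e-01  3.76471027e-04  1.50291545e-03] 15.4833
```

View pics/side8z.png

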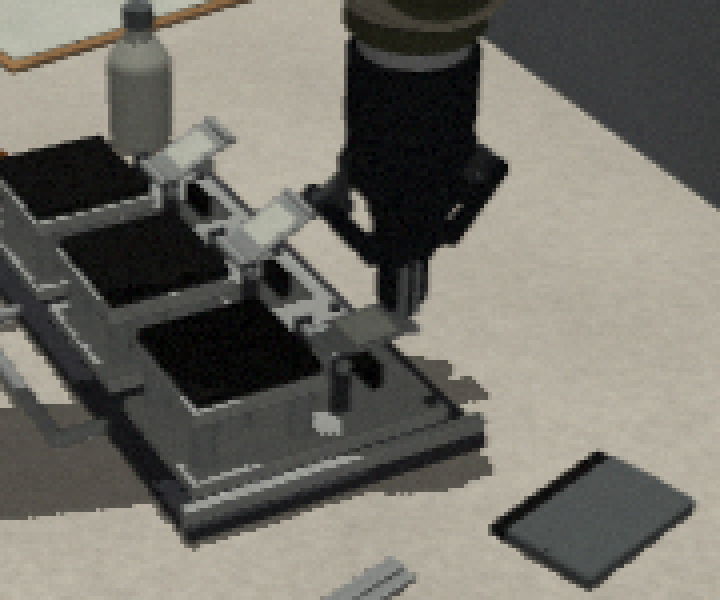

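The right tag is following the fingers down and is now near level. Continuing.

>>> jog_arm:
  targets:
    - {"offset": [0, 0.003, 0], "yaw": 0}
    - {"offset": [0, 0.006, 0], "yaw": 0}
    - {"offset": [0, 0.009, 0], "yaw": 0}
    - {"offset": [0, 0.012, 0], "yaw": 0}
    - {"offset": [0, 0.015, 0], "yaw": 0}
    - {"offset": [0, 0.018, 0], "yaw": 0}
    - {"offset": [0, 0.021, 0], "yaw": 0}
    - {"offset": [0, 0.024, 0], "yaw": 0}
    - {"offset": [0, 0.0255, 0], "yaw": 0}

```text
time_s: 16.28
eef_pos: [622.2, -73.9, 57.5]
ee_rot: [-0.707, 0.707, 0.0, 0.001]
force: [-0.5, 0.1, 0.6]
grip_width: -0.003
```

>>> jog_arm:
  targets:
    - {"offset": [0, 0.001, 0], "yaw": 0}
    - {"offset": [0, 0.002, 0], "yaw": 0}

```text
time_s: 16.45
eef_pos: [622.1, -73.9, 55.3]
ee_rot: [-0.707, 0.707, 0.0, 0.001]
force: [-0.7, 0.9, 0.8]
grip_width: -0.002
```

```bash
python3 - <<'E'
from h import *
F=[]
for i in range(3):
    s=ctrl.sense(); F.append(s['force'])
    d=cap('side','side9.png')['img'][:,:,::-1]
print(np.mean(F,0),s['eef_pos'])
cv2.imwrite('pics/side9z.png',cv2.resize(d[150:280,220:350],None,fx=4.5,fy=4.5,interpolation=3)[:600])
w=cap('wrist','wrist9.png')
E
```

```text
[-0.30147758  0.25151088  0.33815644] [622.16694821 -73.89105521  55.37729973]
```

View pics/side9z.png

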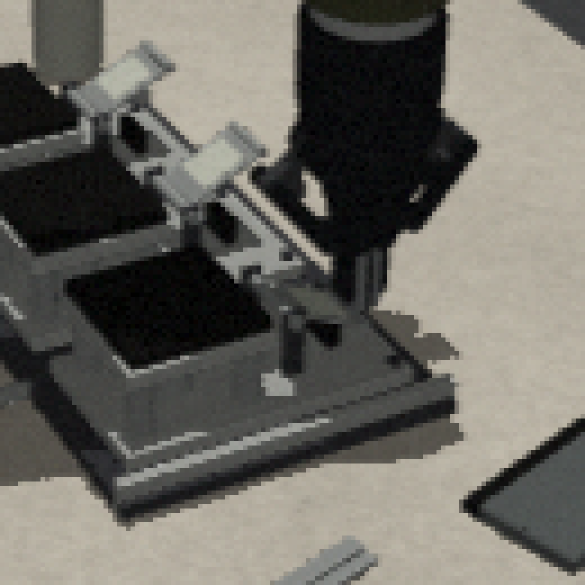

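View pics/wrist9.png

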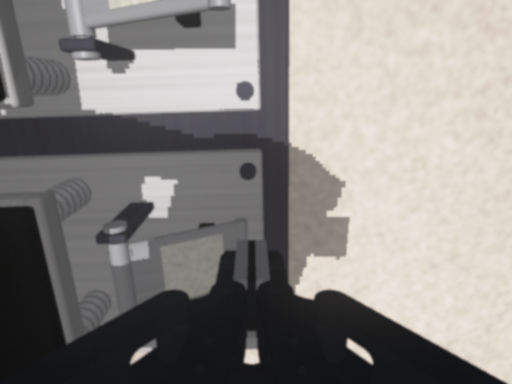

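>>> jog_arm:
  targets:
    - {"offset": [0, 0.001, 0], "yaw": 0}
    - {"offset": [0, 0.002, 0], "yaw": 0}

```text
time_s: 16.82
eef_pos: [622.4, -74.0, 54.0]
ee_rot: [-0.707, 0.707, 0.0, 0.002]
force: [-3.1, 0.5, 10.0]
grip_width: -0.002
```

>>> jog_arm:
  targets:
    - {"offset": [0, 0.0007, 0], "yaw": 0}
    - {"offset": [0, 0.0007, 0], "yaw": 0}

```text
time_s: 16.98
eef_pos: [622.4, -74.0, 54.1]
ee_rot: [-0.707, 0.707, 0.001, 0.002]
force: [-4.3, -0.5, 7.4]
grip_width: -0.004
```

>>> jog_arm:
  targets:
    - {"offset": [0, -0.004, 0], "yaw": 0}
    - {"offset": [0, -0.012, 0], "yaw": 0}
    - {"offset": [0, -0.024, 0], "yaw": 0}
    - {"offset": [0, -0.04, 0], "yaw": 0}
    - {"offset": [0, -0.06, 0], "yaw": 0}
    - {"offset": [0, -0.08, 0], "yaw": 0}
    - {"offset": [0, -0.1, 0], "yaw": 0}
    - {"offset": [0, -0.12, 0], "yaw": 0}
    - {"offset": [0, -0.14, 0], "yaw": 0}
    - {"offset": [0, -0.152, 0], "yaw": 0}
    - {"offset": [0, -0.155, 0], "yaw": 0}
    - {"offset": [0, -0.155, 0], "yaw": 0}

```text
time_s: 17.98
eef_pos: [622.2, -73.9, 210.5]
ee_rot: [-0.707, 0.708, 0.001, 0.002]
force: [-0.5, -0.5, -0.1]
grip_width: -0.001
```

```bash
python3 - <<'E'
from h import *
s=ctrl.sense(); print(s['force'],s['eef_pos'],s['time_s'])
p=np.load('bed.npy')
def w(x,y,z): c,sn=np.cos(p[2]),np.sin(p[2]); return [p[0]+c*x-sn*y,p[1]+sn*x+c*y,z]
for n in('side','wrist'):
    d=cap(n,n+'10.png'); T=Tw(d,s)
    im=cv2.resize(d['img'][:,:,::-1],None,fx=4,fy=4,interpolation=cv2.INTER_CUBIC)
    for o in (-115,0):
        x1,z1=(111,34) if o else (111,80)
        q=(np.array([proj(w(x,o+y,z),d,T) for x,y,z in((62,-18,58),(x1,-18,z1),(x1,18,z1),(62,18,58))])+.5)*4
        if o: Q=q
        cv2.polylines(im,[q.astype(int)],True,(0,255,0),1)
    x,y=int(max(0,Q[:,0].mean()-350)),int(max(0,Q[:,1].mean()-300)); cv2.imwrite(f'pics/{n}10z.png',im[y:y+580,x:x+700])
E
```

```text
[-0.54775459 -0.48175819 -0.07377474] [622.21405944 -73.93885742 210.52183169] 17.9833
```

View pics/side10z.png

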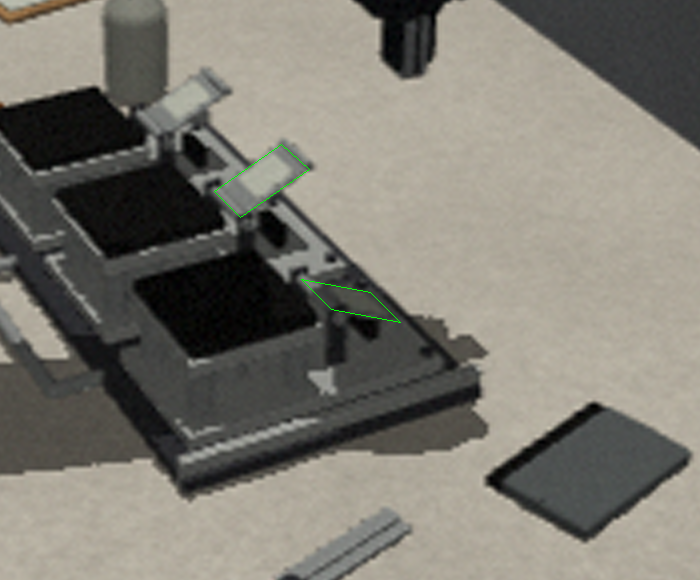

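View pics/wrist10z.png

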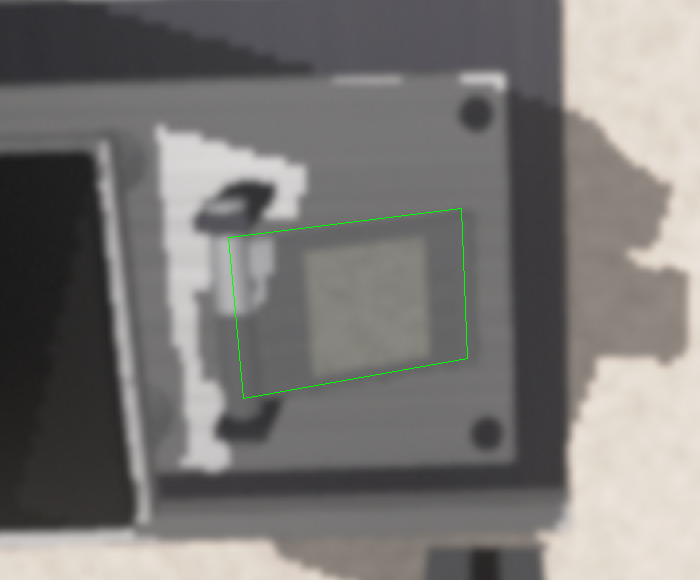

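The right tag lies on the fully-down outline (side view about (350,300), wrist view (355,300)). The middle tag matches the raised outline, the left tag is still up, and the gripper is well clear. Handing in.

```bash
python3 - <<'E'
from h import *
s=ctrl.sense(); print(s['force'],s['eef_pos'],s['time_s'])
d=cap('side','side11.png')['img'].astype(int); a=cv2.imread('pics/side0.png')[:,:,::-1].astype(int)
df=np.abs(d-a).sum(2)
for n,(x0,y0,x1,y1) in dict(scissors=(225,265,310,325),squeegee=(318,238,378,280),tape=(172,162,196,186),bottle=(224,135,246,165)).items(): print(n,'mean diff',df[y0:y1,x0:x1].mean().round(1))
print(ctrl.finish_job())
E
```

```text
[ 0.02641731 -0.20230609  0.34298627] [621.63607112 -73.80962444 208.47825036] 18.0833
scissors mean diff 7.2
squeegee mean diff 10.7
tape mean diff 7.3
bottle mean diff 16.5
the job is handed in; nothing more can be done
None
```

I pressed the three pads in order from the robot's left to its right, each about 13 mm down. The right pad is the soft one, and I pushed its tag fully down. The job was handed in at about 18 s.

| Pad | Force at about 13 mm |
|---|---|
| Left | 9.4 N |
| Middle | 10.7 N |
| Right | 5.0 N |

- **Right tag:** the fingertip force rose to about 10 N when their height reached 37 mm, which matches the tag's stop. After lifting off, the side and wrist pictures show the tag on the outline drawn for fully down.
- **Other tags:** the left and middle tags are still up.
- **Things lying around:** the scissors, squeegee, tape roll and bottle show no visible shift. The bottle region differed most from the first picture (mean difference 16.5 against 7 to 11), probably because the arm stood partly over it in that picture.
- **One disagreement:** on the way down the tag read only about 0.2 to 0.8 N, below the 2 to 5 N stated for its hinge. The pictures show it followed the fingers all the way.
- **End state:** the gripper is well clear and touching nothing. No contact I measured went above about 11 N.

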